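Slide the paint tray that fits into the bay under the palm tree

ROBOT

A 6-joint arm with a two-finger parallel gripper is mounted at the origin on the work surface. World frame = base frame: x ahead of the robot, y to its left, z up, the work surface at z = 0. Lengths are in m, angles in rad, forces in N, time in s.
With the tool pointing down it reaches from about 0.35 to 0.775 m from the base axis. Payload 5.5 kg.
Tool frame: the origin (TCP) lies between the finger pads; the fingertips stand 17 mm ahead of it and the grasp point (between the pads) lies 2 mm behind it (env.finger_overhang is the distance from the TCP to the fingertips, in m); z points along the fingers, y is the direction in which the jaws open and shut (so a half turn about z gives the same grasp; the last joint's range is limited). The gripper opens to 85 mm and grips with 20 to 120 N. Pads are 22 mm wide; open, the fingers measure 114 mm over their backs; the gripper's body (76 mm by 85 mm) begins 54 mm behind the grasp point. The pads swing forward as they close: fully open they stand 13 mm farther back than shut.
Start: joints at [1.107, 0.313, 0.046, 1.304, 0, 1.431], TCP at [0.183, 0.545, 0.248] pointing down, gripper open.
Joint ranges: [-2.76, 2.76], [-0.86, 1.69], [-1.03, 1.26], [-2.2, 2.34], [-1.47, 1.5], [-3.14, 3.14]. Speed limits (rad/s): [2.57, 2.57, 3.14, 3.14, 3.14, 3.14].

INTERFACE

Orientations are given as a unit quaternion [w, x, y, z].
In Python, from workcell import env gives the robot as it stands. The module is installed in compiled form; this text tells all that it offers.
- The arm moves only by the tool arm_command, never from a script. Its argument "moves" is a list of rows, each a list of 5 numbers: the closure, from 0 (fully open) to 1 (shut), then the shift along the tool's x, y, z in mm, then the turn about the tool's z in rad. In form: [[fingers, dx, dy, dz, turn], ...]. A call has 1 to 12 rows; each row is the pose to reach, as a shift and turn from the pose commanded when the call began, along the tool's axes at that moment; what a row does not reach only later rows make up. A row lasts 1/10 s, in which the tool goes at most 50 mm and 8.59 degrees, less where a joint would pass 70% of its speed; a pose out of reach is approached as far as the arm can. A call with a gripper value outside its range is refused whole. The fingers move at their own pace and stop on an object; "squeeze" is the grip in N (left out, the last holds). Time passes only in rows, so rows that repeat a pose let the fingers close. It gives the time, the measured TCP pose, the force and the opening at its end, in the units of the state.
- env.get_state(): the state, without advancing time (a new reading comes with each control period).
- env.read_camera(name): name is "scene" or "top" or "wrist"; returns (picture, depth): 400x640x3 uint8, blue, green, red; 400x640 float32, m along the optical axis (not along the pixel's ray), 0 where there is no reading.
- env.get_calibration(name): a dict with "fx", "fy", "cx", "cy" (pixels), "k1" (the pictures are not rectified: a ray, as slopes to the right and down, at radius r is drawn at 1 + k1 r^2 times it, then the intrinsics apply), "pose" (4x4, takes a point from camera to world coordinates). Camera axes: x right, y down, z forward; pixel columns grow to the right and rows downward; lengths in m; the calibration is good to about 2 mm. A picture is of the moment at which its call begins: read the wrist's pose just before it. get_calibration takes no time and is no camera call; for the wrist camera it gives the pose at the moment of the call.
- env.hand_in(): hands the job in, once; it reports no verdict.
The state is a dict: "clock": time; "joint_pos": joint angles; "qvel": joint speeds; "tau": joint torques, N m; "tcp_pos": TCP position; "orientation": TCP orientation; "wrist_force": force on the tool from outside, world axes, zero at the start; "ft_torque": the same for the moment, N m; "finger_gap": finger opening in m.
Only numpy, scipy, OpenCV 4.12 (cv2) and the standard library are available. Lean on these libraries where they do the work, as an engineer would, in place of code of your own. Each camera call takes 0.05 s, during which the arm holds its last target. There are 200 camera calls.

TASK

Put away one paint tray in the drying rack: of the three look-alike trays, take the one whose width fills the bay under the palm tree with only a few millimetres to spare, and slide it lengthwise into that bay until it is fully home against the back wall. Keep every tray flat on the bench (slide, never lift or tip); the other two may be slid out of the way but must end on the open bench, clear of the rack, with the other bay empty. Do not knock or shift the models on the rack, the paint bottle or the brush jar.

Things in the scene. Friction and masses are not known exactly. Their poses are not given: they have to be found in the camera images.
- rack: Fixed plywood rack, yaw within 0.12 rad of 0. Origin on the bench; x across its two bays, y points into them (mouths at -y), no floor. Outside 240 mm wide, 50 mm high. Walls 42 mm high run from y = -70 to the back wall's inner face at y = +50 mm; deck (8 mm thick, 42 mm clear below) from y = -35 to +58 mm. A tray that is home has its centre at y = -10 mm and sticks out 35 mm from under the deck.
- bay_narrow (a point): Bench point under the middle of the deck's front edge at the narrow bay: 86 mm wide, centred at rack x = -69 mm. A 24 mm wall parts the bays; 4 mm splayed lead-in plates in front of all walls run from rack y = -70 to -95 mm, opening each mouth by about 10 mm a side.
- bay_wide (a point): The same point at the wide bay: 114 mm wide, centred at rack x = +55 mm.
- palm: Model palm tree, brown trunk and green fronds (fronds reach 38 mm from the axis), 98 mm high, on a round wooden foot 52 mm across; stands loose on the deck over one of the two bays, at rack y about +26 mm: it marks the bay to fill. Origin under its foot.
- cactus: Model cactus, green with pink flowers, 74 mm high, on the same foot; stands loose on the deck over the other bay. Origin under its foot.
- tray_80: White open paint tray with paint dabs, 80 mm wide (its x) by 120 mm long (its y), 30 mm high; walls and floor 4 mm thick, 0.2 to 0.42 kg, inside 72 by 112 mm, open for fingers. Loose. Origin at the centre of its underside; both ends alike, long axis within 0.4 rad of world y. Trays start two side by side (x near 0.455 and 0.63 m, y -0.15) and one behind (0.54, -0.355), any order.
- tray_94: White open paint tray with paint dabs, 94 mm wide (its x) by 120 mm long (its y), 30 mm high; walls and floor 4 mm thick, 0.2 to 0.42 kg, inside 86 by 112 mm, open for fingers. Loose. Origin at the centre of its underside; both ends alike, long axis within 0.4 rad of world y.
- tray_108: White open paint tray with paint dabs, 108 mm wide (its x) by 120 mm long (its y), 30 mm high; walls and floor 4 mm thick, 0.2 to 0.42 kg, inside 100 by 112 mm, open for fingers. Loose. Origin at the centre of its underside; both ends alike, long axis within 0.4 rad of world y.
- paint_bottle: Brown paint bottle with white cap, 62 mm across, 175 mm high, standing at the far end of the lane in front of the rack. Loose. Origin under its foot.
- brush_jar: Blue jar, 68 mm across and 85 mm high, with brushes standing out to 165 mm. Loose. Origin under its foot.
There are look-alikes about, which are no part of the job. Leave any black look-alike of the tray_94 alone.

How it is judged:
By the outcome, as a careful person would: the job done as asked, in the order asked, and still so for the second after the job is handed in, with the robot touching nothing.
It also fails if it takes over 69 s, if anything falls off the work surface, if the arm or the gripper's body presses on something with over 40 N, if the wrist force passes 120 N, or if a joint passes its speed limit or range.

## Working session

There is one attempt and no reset: what is moved stays moved. The work goes in short steps, Python scripts to look and compute and a tool call to move; the robot and the scene stay as the last step left them, time stands still between calls to the robot, and variables do not carry over. Pictures are saved under pics/ and viewed, about 8 in all and at most 12, crops included, and the job is handed in when it is done.

Besides the shell and the picture viewer there is one more tool, called after "Emit:" by a JSON object that holds its "api" and its "payload". arm_command: Moves the arm, as the interface text tells. Its arguments: {"type":"object","properties":{"moves":{"type":"array","items":{"type":"array","items":{"type":"number"}}},"squeeze":{"type":"number"}},"required":["moves"]}

```bash
mkdir -p pics; cat > h.py <<'E'
import numpy as np, cv2
from workcell import env
def snap(n,f):
    c=env.get_calibration(n); im,d=env.read_camera(n)
    cv2.imwrite(f'pics/{f}.png',im); np.savez(f'pics/{f}.npz',im=im,d=d,**c); return im,d,c
def load(f): z=np.load(f'pics/{f}.npz'); return z['im'],z['d'],z
def world(c,u,v,z):
    "pixel(s) -> world point on plane z"
    K=np.array([[c['fx'],0,c['cx']],[0,c['fy'],c['cy']],[0,0,1.]],float)
    p=np.stack([np.atleast_1d(u),np.atleast_1d(v)],-1).astype(float)
    q=(p-[c['cx'],c['cy']])/[c['fx'],c['fy']]; s=q.copy()
    for _ in range(20): s=q/(1+float(c['k1'])*(s**2).sum(-1,keepdims=True))
    T=c['pose']; r=np.c_[s,np.ones(len(s))]@T[:3,:3].T; t=(z-T[2,3])/r[:,2]
    return T[:3,3]+r*t[:,None]
def cloud(c,d):
    v,u=np.mgrid[:400,:640]; q=np.stack([(u.ravel()-c['cx'])/c['fx'],(v.ravel()-c['cy'])/c['fy']],-1); s=q.copy()
    for _ in range(20): s=q/(1+float(c['k1'])*(s**2).sum(-1,keepdims=True))
    T=c['pose']; P=(np.c_[s,np.ones(len(s))]*d.reshape(-1,1))@T[:3,:3].T+T[:3,3]
    P[d.ravel()==0]=np.nan; return P.reshape(400,640,3)
E
python3 - <<'E'
from h import *
for n in('top','scene'):
    im,d,c=snap(n,n+'0'); print(n,c['pose'].round(3).tolist(),c['fx'],c['k1'])
print(env.get_state())
E
```

```text
top [[0.009, -0.996, 0.094, 0.414], [-1.0, -0.008, 0.011, -0.12], [-0.01, -0.094, -0.996, 1.343], [0.0, 0.0, 0.0, 1.0]] 409.31124697615803 -0.0739998419162501
scene [[-0.551, 0.703, -0.451, 1.117], [0.835, 0.472, -0.284, 0.23], [0.013, -0.533, -0.846, 1.14], [0.0, 0.0, 0.0, 1.0]] 474.022315384931 -0.0028685469537461875
{'clock': 0.1, 'joint_pos': array([1.10741796e+00, 3.13920975e-01, 4.51522421e-02, 1.30364340e+00,
       1.63882819e-05, 1.43118667e+00]), 'qvel': array([ 0.00081164, -0.00068699,  0.00321803, -0.0003375 ,  0.00059323,
        0.00113662]), 'tau': array([ 2.08410238e-03, -4.81722593e+01,  2.99246621e+01,  1.26822718e-02,
       -1.66314790e-04,  7.70626741e-06]), 'tcp_pos': array([0.18275328, 0.54474493, 0.2475249 ]), 'orientation': array([-2.47729174e-04,  1.61178161e-01,  9.86924996e-01, -7.69028875e-04]), 'wrist_force': array([-0.33543356, -0.89617247,  0.472451  ]), 'ft_torque': array([-0.00395229,  0.00197599, -0.01748564]), 'finger_gap': 0.08543766907746052}
```

View pics/top0.png

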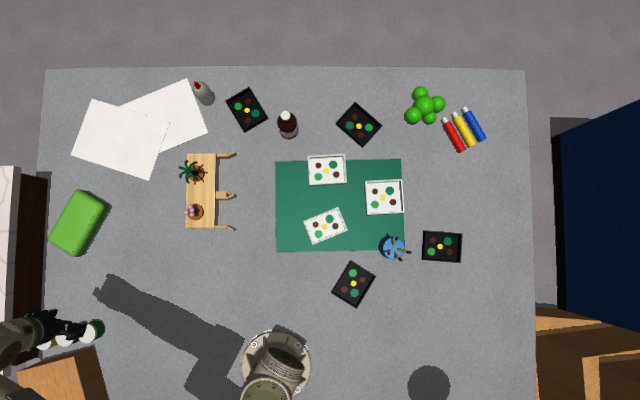

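View pics/scene0.png

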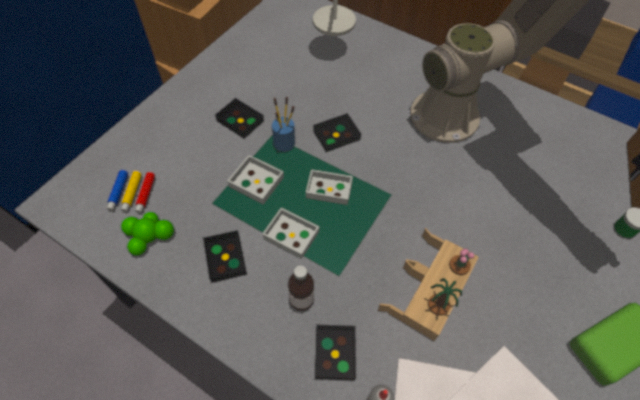

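The top view shows white trays at (327,170), (384,197) and (325,226). The rack is at (210,190), with the palm at (190,172) over the upper, larger-x bay and the cactus at (193,211). The bottle is at (288,124) and the jar at (393,247). Black trays are look-alikes. Next I measure all of these.

```bash
python3 - <<'E'
from h import *
im,d,c=load('top0'); P=cloud(c,d)
hsv=cv2.cvtColor(im,cv2.COLOR_BGR2HSV)
m=((hsv[...,1]<45)&(hsv[...,2]>165)).astype(np.uint8); m[:145]=0;m[255:]=0;m[:,:270]=0;m[:,410:]=0
n,l,s,ce=cv2.connectedComponentsWithStats(m)
for i in range(1,n):
    if s[i,4]<100: continue
    v,u=np.where(l==i); w=world(c,u,v,.03)[:,:2]
    h=P[l==i][:,2]
    (cx,cy),(a,b),an=cv2.minAreaRect((w*1000).astype(np.float32)); print(ce[i],s[i,4],(cx,cy),(a,b),an,np.nanpercentile(h,[5,50,95]))
# object heights and rack
for nm,lo,hi,box in (('deck',.045,.056,(180,145,240,240)),('walls',.034,.0445,(215,145,245,240)),('bottle',.1,.2,(270,100,310,145)),('jar',.07,.1,(370,225,415,265)),('palm',.055,.2,(175,150,215,188)),('cactus',.055,.2,(175,190,215,230))):
    x0,y0,x1,y1=box; Q=P[y0:y1,x0:x1].reshape(-1,3); Q=Q[(Q[:,2]>lo)&(Q[:,2]<hi)]
    if len(Q)>3: print(nm,len(Q),Q.min(0).round(3),Q.max(0).round(3),Q.mean(0).round(3),[np.round(t,3) for t in cv2.minAreaRect((Q[:,:2]*1000).astype(np.float32))])
cv2.imwrite('pics/c1.png',cv2.resize(im[140:260,170:420],None,fx=3.2,fy=3.2,interpolation=cv2.INTER_CUBIC))
E
```

```text
[326.71348315 168.8505618 ] 890 (634.53173828125, -158.8526153564453) (96.66067504882812, 124.04684448242188) 4.089482307434082 [-0.00145108  0.00384108  0.03001758]
[383.76653307 196.75851703] 998 (545.3812255859375, -345.5868225097656) (109.69511413574219, 121.35316467285156) 3.579741954803467 [-0.00107381  0.00407691  0.03086546]
[325.09697733 225.36649874] 794 (450.54473876953125, -154.32325744628906) (82.22500610351562, 122.03868865966797) 22.657567977905273 [-0.00100609  0.00433323  0.03127972]
deck 1619 [0.44  0.164 0.045] [0.677 0.294 0.056] [0.555 0.24  0.05 ] [array([558.713, 228.861]), array([237.105, 130.82 ]), np.float64(0.102)]
walls 198 [0.436 0.136 0.034] [0.686 0.203 0.044] [0.555 0.174 0.04 ] [array([560.273, 169.813]), array([250.044,  63.41 ]), np.float64(0.872)]
bottle 319 [ 0.738 -0.064  0.101] [ 0.794 -0.005  0.18 ] [ 0.76  -0.035  0.133] [array([764.882, -34.124]), array([53.917, 59.314]), np.float64(7.843)]
jar 351 [ 0.351 -0.395  0.07 ] [ 0.415 -0.328  0.099] [ 0.383 -0.36   0.085] [array([ 382.796, -361.464]), array([64.178, 67.519]), np.float64(0.363)]
palm 341 [0.572 0.203 0.055] [0.675 0.29  0.151] [0.609 0.257 0.106] [array([629.31 , 245.744]), array([ 63.418, 120.867]), np.float64(59.471)]
cactus 235 [0.45  0.201 0.055] [0.558 0.287 0.126] [0.491 0.255 0.082] [array([508.259, 259.386]), array([91.71, 91.69]), np.float64(19.855)]
```

View pics/c1.png

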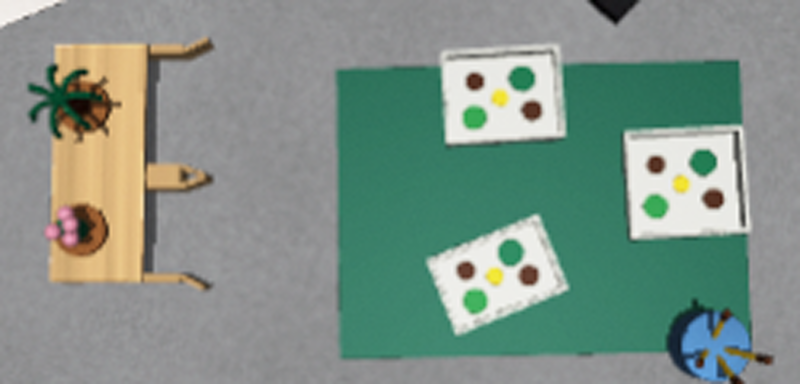

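The tray widths measure 96.7, 109.7 and 82.2 mm, so they are identified as follows:
- **tray_94:** (327,170), yaw 0.07.
- **tray_108:** (384,197), the rear tray, yaw 0.06.
- **tray_80:** (325,226), yaw 0.395.

The palm bay spans more pixels (about 134 in the crop against 105), so it is the wide bay and tray_108 is the one to take. The plan is to grip tray_80 by its +y end wall and slide it toward the robot. Then I take tray_108 by its rear wall around tray_94 and into the bay.

```bash
cat >> h.py <<'E'
from scipy.spatial.transform import Rotation as Ro
def goto(x,y,z,yaw):
    "shift in tool axes (mm) and turn for TCP target; yaw = direction of tool y minus world y"
    s=env.get_state(); q=s['orientation']; R=Ro.from_quat([*q[1:],q[0]]).as_matrix()
    d=R.T@(np.array([x,y,z])-s['tcp_pos'])*1000
    cur=np.arctan2(-R[0,1],R[1,1]); t=-(yaw-cur)
    print('tcp',s['tcp_pos'].round(4),'yaw',cur.round(3),'tilt',R[2].round(3),'F',s['wrist_force'].round(1),'gap',round(s['finger_gap'],4),'t',s['clock']); print('-> d',d.round(1),'turn',round(t,3)); return d,t
E
python3 - <<'E'
from h import *
print(env.finger_overhang)
goto(.428,-.1005,.2,.395); goto(.428,-.1005,.12,.395)
im,d,c=load('top0'); P=cloud(c,d)
hsv=cv2.cvtColor(im,cv2.COLOR_BGR2HSV)
m=(abs(hsv[...,0].astype(int)-16)<6)&(hsv[...,1]>60)&(hsv[...,2]>150); m[:140]=0;m[240:]=0;m[:,:175]=0;m[:,245:]=0
# deck front edge: per row the rightmost deck pixel; use z=.05
e=[]
for v in list(range(160,190))+list(range(203,222)):
    us=np.where(m[v])[0]
    if len(us): e.append((us.max(),v))
e=np.array(e); w=world(c,e[:,0]+.5,e[:,1],.05)
k=abs(w[:,1]-np.median(w[:,1]))<.008; f=np.polyfit(w[k,0],w[k,1],1); print('front edge slope',f, 'y@.558',np.polyval(f,.558),k.sum())
v,u=np.where(m); w=world(c,u,v,.05)[:,:2]; kk=(w[:,1]>np.polyval(f,w[:,0])-.002); print(cv2.minAreaRect((w[kk]*1000).astype(np.float32)))
E
```

```text
0.017
tcp [0.1828 0.5447 0.2475] yaw -0.324 tilt [ 0.    -0.002 -1.   ] F [-0.3 -0.9  0.5] gap 0.0854 t 0.1
-> d [-437.8 -533.6   48.3] turn -0.719
tcp [0.1828 0.5447 0.2475] yaw -0.324 tilt [ 0.    -0.002 -1.   ] F [-0.3 -0.9  0.5] gap 0.0854 t 0.1
-> d [-437.8 -533.5  128.3] turn -0.719
front edge slope [0.01771433 0.18994254] y@.558 0.19982713784995362 49
((558.6475830078125, 245.78302001953125), (235.95884704589844, 95.13668823242188), 0.6924025416374207)
```

Emit:
{"api": "arm_command", "payload": {"moves": [[0.5, -438, -534, 48, -0.719], [0.5, -438, -534, 48, -0.719], [0.5, -438, -534, 48, -0.719], [0.5, -438, -534, 48, -0.719], [0.5, -438, -534, 48, -0.719], [0.5, -438, -534, 48, -0.719], [0.5, -438, -534, 48, -0.719], [0.5, -438, -534, 48, -0.719], [0.5, -438, -534, 48, -0.719], [0.5, -438, -534, 48, -0.719], [0.5, -438, -534, 48, -0.719], [0.5, -438, -534, 48, -0.719]], "squeeze": 40}}

```text
clock: 1.3
tcp_pos: [0.3893, 0.001, 0.2079]
orientation: [0.0, -0.196, 0.981, 0.0]
wrist_force: [1.1, 0.6, 0.4]
finger_gap: 0.0429
```

```bash
python3 - <<'E'
from h import *
goto(.428,-.1005,.12,.395)
E
```

```text
tcp [0.3893 0.001  0.2079] yaw 0.395 tilt [-0.  0. -1.] F [1.1 0.6 0.4] gap 0.0429 t 1.3
-> d [   3.3 -108.6   87.9] turn -0.0
```

Emit:
{"api": "arm_command", "payload": {"moves": [[0.5, 3, -109, 70, 0], [0.5, 3, -109, 70, 0], [0.5, 3, -109, 70, 0], [0.5, 3, -109, 70, 0], [0.5, 3, -109, 70, 0]]}}

```text
clock: 1.8
tcp_pos: [0.4276, -0.0986, 0.1374]
orientation: [-0.001, -0.196, 0.981, 0.001]
wrist_force: [-0.9, 0.6, 0.3]
finger_gap: 0.0428
```

```bash
python3 - <<'E'
from h import *
snap('wrist','w1'); print(env.get_calibration('wrist')['pose'].round(3))
goto(.428,-.1005,.031,.395)
E
```

```text
[[-0.384  0.885  0.263  0.361]
 [ 0.923  0.368  0.11  -0.126]
 [ 0.001  0.285 -0.958  0.263]
 [ 0.     0.     0.     1.   ]]
tcp [ 0.4278 -0.0982  0.138 ] yaw 0.395 tilt [ 0.001  0.001 -1.   ] F [-0.   0.4  1.1] gap 0.0426 t 1.85
-> d [  0.7  -2.4 107. ] turn 0.0
```

View pics/w1.png

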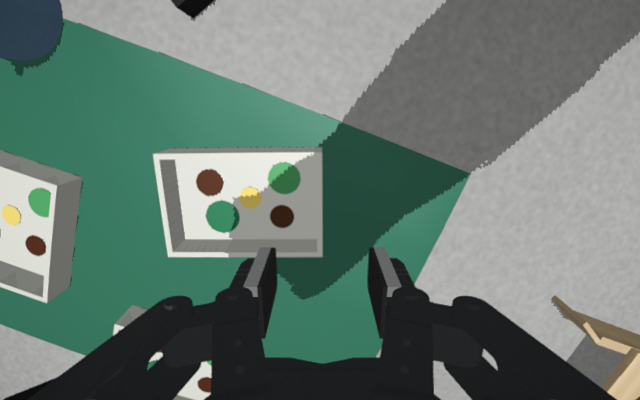

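The wrist view shows tray_80's +y end rim running from (322,149) to (322,257), with its far corners at (154,154) and (168,257).

```bash
python3 - <<'E'
from h import *
im,d,c=load('w1')
w=world(c,[322,322,154,168],[149,257,154,257],.03); print(w.round(4))
print([np.linalg.norm(w[i]-w[j]).round(4) for i,j in ((0,1),(2,3),(0,2),(1,3))])
a=w[1]-w[0]; print('yaw from end',np.arctan2(-a[1],-a[0]))
b=w[1]-w[3]; print('yaw from side',np.arctan2(-b[0],b[1]))
e=(w[0]+w[1])/2; print(e)
yaw=.395; t=e[:2]-.002*np.array([-np.sin(yaw),np.cos(yaw)]); goto(*t,.031,yaw)
E
```

```text
[[ 0.3894 -0.1147  0.03  ]
 [ 0.4655 -0.0832  0.03  ]
 [ 0.4377 -0.2237  0.03  ]
 [ 0.5119 -0.1935  0.03  ]]
[np.float64(0.0824), np.float64(0.0801), np.float64(0.1192), np.float64(0.1196)]
yaw from end -2.748488459604884
yaw from side 0.3977417847973234
[ 0.42745968 -0.09894555  0.03      ]
tcp [ 0.4278 -0.0982  0.138 ] yaw 0.395 tilt [ 0.001  0.001 -1.   ] F [-0.   0.4  1.1] gap 0.0426 t 1.85
-> d [  0.6  -2.7 107. ] turn 0.0
```

Emit:
{"api": "arm_command", "payload": {"moves": [[0.5, 0, -2, 50, 0], [0.5, 0, -2, 85, 0], [0.5, 0, -2, 107, 0], [0.5, 0, -2, 107, 0], [1, 0, -2, 107, 0], [1, 0, -2, 107, 0], [1, 0, -2, 107, 0], [1, 0, -2, 107, 0], [1, 0, -2, 107, 0]], "squeeze": 40}}

```text
clock: 2.75
tcp_pos: [0.4307, -0.1008, 0.0329]
orientation: [0.002, -0.196, 0.981, -0.001]
wrist_force: [-0.2, 2.3, 5.7]
finger_gap: 0.0026
```

```bash
python3 - <<'E'
from h import *
goto(.385,-.068,.031,0)
E
```

```text
tcp [ 0.4307 -0.1008  0.0329] yaw 0.396 tilt [-0.003 -0.002 -1.   ] F [-0.2  2.3  5.7] gap 0.0026 t 2.75
-> d [29.6 47.9  1.7] turn 0.396
```

Emit:
{"api": "arm_command", "payload": {"moves": [[1, 4, 6, 0, 0.05], [1, 8, 12, 0, 0.1], [1, 12, 18, 0, 0.15], [1, 16, 24, 0, 0.2], [1, 20, 30, 0, 0.25], [1, 24, 36, 0, 0.3], [1, 28, 42, 0, 0.35], [1, 30, 48, 0, 0.396], [1, 30, 48, 0, 0.396]]}}

```text
clock: 3.65
tcp_pos: [0.3848, -0.0684, 0.0329]
orientation: [0.002, 0.001, 1.0, -0.001]
wrist_force: [-0.6, 1.0, 7.0]
finger_gap: 0.0026
```

```bash
python3 - <<'E'
from h import *
goto(.385,-.068,.031,0)
im,d,c=snap('top','top1'); P=cloud(c,d)
a=cv2.resize(im[140:260,270:420],None,fx=2.6,fy=2.6); b,_,_=snap('wrist','w2'); b=cv2.resize(b,None,fx=.6,fy=.6)
o=np.zeros((312,780,3),np.uint8); o[:,:390]=a; o[:240,390:774]=b; cv2.imwrite('pics/c2.png',o)
E
```

```text
tcp [ 0.3848 -0.0684  0.0329] yaw -0.001 tilt [-0.004 -0.002 -1.   ] F [-0.6  1.   7. ] gap 0.0026 t 3.65
-> d [-0.2  0.4  1.9] turn -0.001
```

View pics/c2.png

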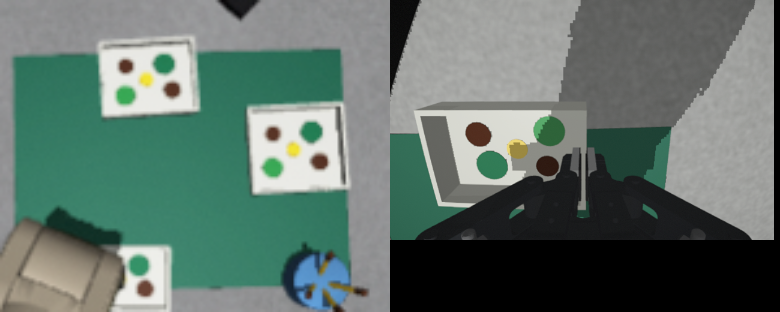

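Tray_80 slid and straightened as planned; its image is at about (145,275) in the crop. Now I release it and go to tray_108's rear wall.

Emit:
{"api": "arm_command", "payload": {"moves": [[0.5, 0, 0, 0, 0], [0.5, 0, 0, 0, 0], [0.5, 0, 0, 0, 0], [0.5, 0, 0, -50, 0], [0.5, 0, 0, -100, 0], [0.5, 0, 0, -130, 0]]}}

```text
clock: 4.35
tcp_pos: [0.3839, -0.0681, 0.1641]
orientation: [0.001, 0.0, 1.0, -0.001]
wrist_force: [1.1, -0.6, -0.3]
finger_gap: 0.0427
```

```bash
python3 - <<'E'
from h import *
goto(.549,-.404,.138,.062)
E
```

```text
tcp [ 0.3839 -0.0681  0.1641] yaw -0.001 tilt [-0.003 -0.001 -1.   ] F [ 1.1 -0.6 -0.3] gap 0.0427 t 4.35
-> d [-165.3 -335.7   26.9] turn -0.063
```

Emit:
{"api": "arm_command", "payload": {"moves": [[0.5, -165, -336, 0, -0.063], [0.5, -165, -336, 0, -0.063], [0.5, -165, -336, 0, -0.063], [0.5, -165, -336, 0, -0.063], [0.5, -165, -336, 0, -0.063], [0.5, -165, -336, 0, -0.063], [0.5, -165, -336, 20, -0.063], [0.5, -165, -336, 27, -0.063], [0.5, -165, -336, 27, -0.063], [0.5, -165, -336, 27, -0.063], [0.5, -165, -336, 27, -0.063]]}}

```text
clock: 5.45
tcp_pos: [0.5474, -0.4029, 0.1342]
orientation: [-0.0, -0.031, 1.0, 0.0]
wrist_force: [-0.8, -0.1, 0.3]
finger_gap: 0.0429
```

```bash
python3 - <<'E'
from h import *
snap('wrist','w3'); goto(.549,-.404,.031,.062)
E
```

```text
tcp [ 0.5476 -0.4029  0.1348] yaw 0.063 tilt [-0.  0. -1.] F [ 0.8 -0.5 -0.3] gap 0.043 t 5.5
-> d [ -1.3  -1.3 103.8] turn 0.001
```

View pics/w3.png

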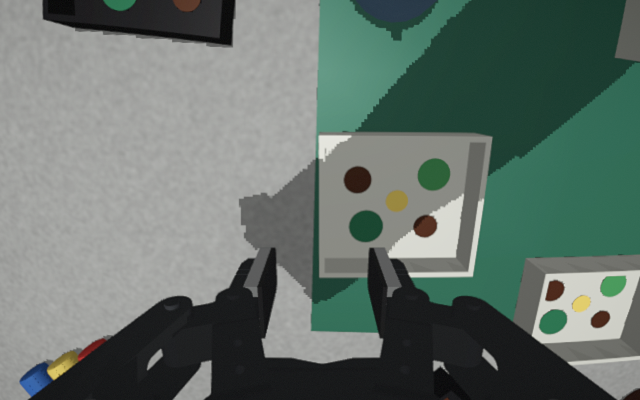

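Tray_108's rear rim runs from (319,134) to (319,277), and its front corners are at (492,137) and (474,276). The bottle's shadow side and the jar at (398,10) are clear of it.

```bash
python3 - <<'E'
from h import *
im,d,c=load('w3')
w=world(c,[319,319,492,474],[134,277,137,276],.03); print(w.round(4))
print([np.linalg.norm(w[i]-w[j]).round(4) for i,j in ((0,1),(2,3),(0,2),(1,3))])
a=w[1]-w[0]; print('yaw from end',np.arctan2(a[1],a[0]))
for i,j in ((2,0),(3,1)): b=w[i]-w[j]; print('yaw from side',np.arctan2(-b[0],b[1]))
e=(w[0]+w[1])/2; print(e, w.mean(0))
yaw=.065; t=e[:2]+.002*np.array([-np.sin(yaw),np.cos(yaw)]); goto(*t,.030,yaw)
E
```

```text
[[ 0.4958 -0.4083  0.03  ]
 [ 0.6041 -0.4019  0.03  ]
 [ 0.4897 -0.289   0.03  ]
 [ 0.5967 -0.2809  0.03  ]]
[np.float64(0.1085), np.float64(0.1073), np.float64(0.1195), np.float64(0.1212)]
yaw from end 0.05952616563159073
yaw from side 0.05164401316756584
yaw from side 0.061401277229784224
[ 0.54997855 -0.40509752  0.03      ] [ 0.5465761  -0.34500275  0.03      ]
tcp [ 0.5476 -0.4029  0.1348] yaw 0.063 tilt [-0.  0. -1.] F [ 0.8 -0.5 -0.3] gap 0.043 t 5.5
-> d [ -2.2  -0.4 104.8] turn -0.002
```

Emit:
{"api": "arm_command", "payload": {"moves": [[0.5, -2, 0, 50, 0], [0.5, -2, 0, 85, 0], [0.5, -2, 0, 105, 0], [0.5, -2, 0, 105, 0], [1, -2, 0, 105, 0], [1, -2, 0, 105, 0], [1, -2, 0, 105, 0], [1, -2, 0, 105, 0], [1, -2, 0, 105, 0]], "squeeze": 50}}

```text
clock: 6.4
tcp_pos: [0.5511, -0.4047, 0.0318]
orientation: [0.002, -0.031, 1.0, -0.001]
wrist_force: [0.3, 2.6, 6.4]
finger_gap: 0.0026
```

```bash
python3 - <<'E'
from h import *
goto(.505,-.31,.031,.0); goto(.505,-.04,.031,0.015)
E
```

```text
tcp [ 0.5511 -0.4047  0.0318] yaw 0.062 tilt [-0.003 -0.003 -1.   ] F [0.3 2.6 6.4] gap 0.0026 t 6.4
-> d [40.1 97.4  0.4] turn 0.062
tcp [ 0.5511 -0.4047  0.0318] yaw 0.062 tilt [-0.003 -0.003 -1.   ] F [0.3 2.6 6.4] gap 0.0026 t 6.4
-> d [ 2.330e+01  3.668e+02 -3.000e-01] turn 0.047
```

Emit:
{"api": "arm_command", "payload": {"moves": [[1, 14, 20, 0, 0.015], [1, 28, 40, 0, 0.03], [1, 42, 60, 0, 0.047], [1, 40, 90, 0, 0.047], [1, 38, 120, 0, 0.047], [1, 37, 150, 0, 0.047], [1, 35, 180, 0, 0.047], [1, 33, 210, 0, 0.047], [1, 31, 240, 0, 0.047], [1, 29, 270, 0, 0.047], [1, 27, 300, 0, 0.047], [1, 25, 330, 0, 0.047]]}}

```text
clock: 7.6
tcp_pos: [0.507, -0.077, 0.0317]
orientation: [0.003, -0.007, 1.0, -0.002]
wrist_force: [0.9, -4.8, 6.4]
finger_gap: 0.0025
```

```bash
python3 - <<'E'
from h import *
goto(.505,-.04,.031,0.015);
im,d,c=snap('top','top2'); snap('wrist','w4'); cv2.imwrite('pics/c3.png',cv2.resize(im[130:270,170:420],None,fx=3,fy=3,interpolation=cv2.INTER_CUBIC))
E
```

```text
tcp [ 0.507  -0.077   0.0317] yaw 0.014 tilt [-0.006 -0.005 -1.   ] F [ 0.9 -4.8  6.4] gap 0.0025 t 7.6
-> d [ 1.5 37.   0.5] turn -0.001
```

View pics/c3.png

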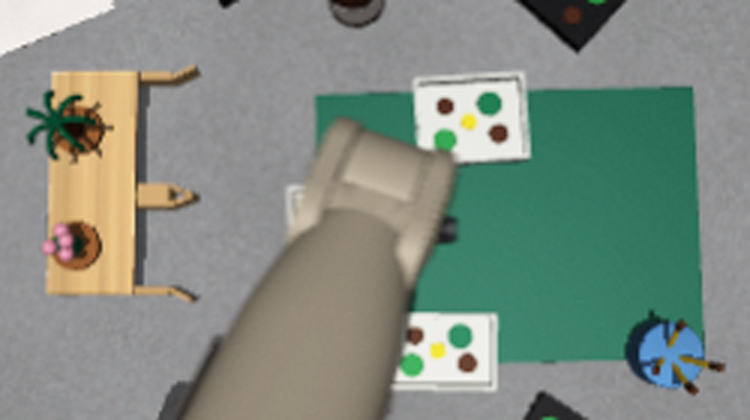

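Tray_108 moved cleanly, its front edge is at crop (290,210), and tray_94 and tray_80 are clear. Next I refine the rack pose from the wall-top edges.

```bash
python3 - <<'E'
from h import *
im,d,c=load('top2')
g=im.astype(float); s=g[...,2]-g[...,0]   # wood: red-blue
for u in (218,220,222,224):
    col=s[140:240,u]; th=30; out=[]
    for v in range(99):
        if (col[v]-th)*(col[v+1]-th)<0:
            vv=140+v+(th-col[v])/(col[v+1]-col[v]); out.append(world(c,u,vv,.042)[0].round(4)[:2].tolist())
    print(u,out)
# front edge / back edge of deck
for v in (163,178,186,203,215):
    r=s[v,170:240]; th=30; print(v,[world(c,170+k+(th-r[k])/(r[k+1]-r[k]),v,.05)[0].round(4)[:2].tolist() for k in range(69) if (r[k]-th)*(r[k+1]-th)<0])
goto(.507,-.035,.0315,.015); goto(.613,-.035,.0315,.015)
E
```

```text
218 [[0.6808, 0.1947], [0.6666, 0.1942], [0.5592, 0.1907], [0.5308, 0.1898], [0.4487, 0.1874]]
220 [[0.6807, 0.1881], [0.6665, 0.1876], [0.559, 0.1842], [0.5309, 0.1834], [0.4489, 0.181], [0.4385, 0.1807]]
222 [[0.6808, 0.1816], [0.6666, 0.1811], [0.5591, 0.1777], [0.5308, 0.1769], [0.449, 0.1746]]
224 [[0.6808, 0.175], [0.6669, 0.1746], [0.5592, 0.1712], [0.531, 0.1704], [0.4489, 0.1681]]
163 [[0.6465, 0.2948], [0.6466, 0.2796], [0.6466, 0.2678], [0.6469, 0.1992]]
178 [[0.5976, 0.2887], [0.5977, 0.2696], [0.5978, 0.2576], [0.5981, 0.1995]]
186 [[0.5716, 0.2947], [0.5723, 0.1993]]
203 [[0.5168, 0.2932], [0.5176, 0.198]]
215 [[0.4784, 0.2926], [0.4794, 0.197]]
tcp [ 0.5066 -0.0733  0.0317] yaw 0.019 tilt [-0.006  0.001 -1.   ] F [ 0.6  6.1 10.8] gap 0.0023 t 7.7
-> d [-1.1 38.3  0.3] turn 0.004
tcp [ 0.5066 -0.0733  0.0317] yaw 0.019 tilt [-0.006  0.001 -1.   ] F [ 0.6  6.1 10.8] gap 0.0023 t 7.7
-> d [-107.1   36.3    0.9] turn 0.004
```

Emit:
{"api": "arm_command", "payload": {"moves": [[1, -1, 20, 0, 0], [1, -1, 38, 0, 0], [1, -25, 38, 0, 0], [1, -50, 37, 0, 0], [1, -75, 37, 0, 0], [1, -100, 36, 0, 0], [1, -113, 36, 0, 0], [1, -113, 36, 0, 0], [1, -113, 36, 0, 0]]}}

```text
clock: 8.6
tcp_pos: [0.6205, -0.0388, 0.0318]
orientation: [0.004, -0.008, 1.0, -0.0]
wrist_force: [3.4, 0.5, 5.9]
finger_gap: 0.0024
```

```bash
python3 - <<'E'
from h import *
snap('wrist','w5');snap('top','top3')
goto(.619,-.035,.0315,.016); goto(.616,.166,.0315,.016)
E
```

```text
tcp [ 0.6203 -0.0388  0.0318] yaw 0.015 tilt [-0.008 -0.001 -1.   ] F [4.3 0.3 5.4] gap 0.0025 t 8.7
-> d [1.2 3.9 0.3] turn -0.001
tcp [ 0.6203 -0.0388  0.0318] yaw 0.015 tilt [-0.008 -0.001 -1.   ] F [4.3 0.3 5.4] gap 0.0025 t 8.7
-> d [  1.2 204.9   0. ] turn -0.001
```

View pics/w5.png

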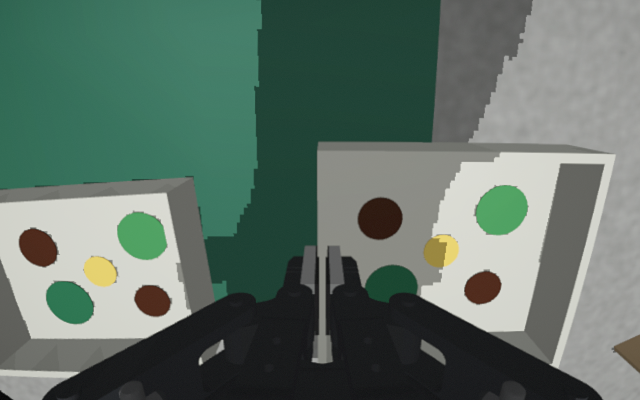

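The wrist view shows tray_108 held at its rear wall. Its rear-near rim corner is at (318,142), the front-near at (613,155) and the front-far at about (555,368). Tray_94 is untouched on the left.

```bash
python3 - <<'E'
from h import *
im,d,c=load('w5')
w=world(c,[318,613,555],[142,155,368],.03); print(w.round(4),np.linalg.norm(w[0]-w[1]),np.linalg.norm(w[1]-w[2]))
b=w[1]-w[0]; print('yaw side',np.arctan2(-b[0],b[1])); b=w[2]-w[1]; print('yaw end',np.arctan2(b[1],b[0]))
print('centre',(w[0]+w[2])/2)
im,d,c=load('top3'); hsv=cv2.cvtColor(im,cv2.COLOR_BGR2HSV)
print('lead-in tip (top3), wall ends:'); s=im[...,2].astype(float)-im[...,0]
for u in (232,234):
    col=s[140:240,u]; print(u,[world(c,u,140+v,.042)[0].round(4)[:2].tolist() for v in range(99) if (col[v]-30)*(col[v+1]-30)<0])
E
```

```text
[[ 0.5626 -0.0414  0.03  ]
 [ 0.5647  0.0768  0.03  ]
 [ 0.6709  0.0777  0.03  ]] 0.11822074575917489 0.1061308709846876
yaw side -0.017989757677556076
yaw end 0.008200418631777139
centre [0.61673531 0.01817755 0.03      ]
lead-in tip (top3), wall ends:
232 [[0.688, 0.149], [0.6716, 0.1485], [0.5542, 0.1452], [0.5478, 0.145], [0.458, 0.1426], [0.4516, 0.1425]]
234 [[0.6881, 0.1425], [0.6749, 0.1421]]
```

Emit:
{"api": "arm_command", "payload": {"moves": [[1, -1, 15, 0, 0], [1, -1, 30, 0, 0], [1, -1, 45, 0, 0], [1, -1, 60, 0, 0], [1, -1, 70, 0, 0], [1, -1, 80, 0, 0], [1, -1, 90, 0, 0], [1, -1, 100, 0, 0]]}}

```text
clock: 9.5
tcp_pos: [0.6182, 0.0602, 0.0318]
orientation: [0.002, -0.007, 1.0, -0.002]
wrist_force: [0.0, -5.6, 8.1]
finger_gap: 0.0027
```

```bash
python3 - <<'E'
from h import *
snap('wrist','w6'); print(env.get_state()['ft_torque'].round(2))
goto(.616,.166,.0315,.016)
E
```

```text
[-0.49 -0.1   0.03]
tcp [0.6181 0.0618 0.0317] yaw 0.015 tilt [-0.005 -0.002 -1.   ] F [ 0.6 -2.4  8.5] gap 0.0026 t 9.55
-> d [  0.5 104.2   0. ] turn -0.001
```

View pics/w6.png

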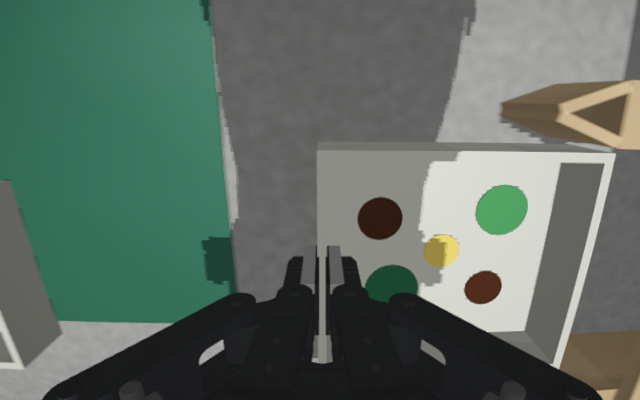

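The tray front is inside the lead-ins. The mid-wall's bay-side top edge is at (637,148) and the tray corner at (613,155). I check the side gap.

```bash
python3 - <<'E'
from h import *
im,d,c=load('w6')
print('wall',world(c,[595,637],[146,148],.042).round(4),'tray',world(c,[318,613,557],[143,155,367],.03).round(4))
print('far leadin near edge',world(c,[570,600,636],[335,334,333],.042).round(4))
E
```

```text
wall [[0.558  0.1567 0.042 ]
 [0.5581 0.174  0.042 ]] tray [[0.5608 0.0577 0.03  ]
 [0.5626 0.1757 0.03  ]
 [0.6678 0.1771 0.03  ]]
far leadin near edge [[0.6388 0.1673 0.042 ]
 [0.6389 0.1818 0.042 ]
 [0.6393 0.2001 0.042 ]]
```

Emit:
{"api": "arm_command", "payload": {"moves": [[1, 1, 10, 0, -0.008], [1, 1, 20, 0, -0.012], [1, 1, 30, 0, -0.012], [1, 1, 40, 0, -0.012], [1, 1, 50, 0, -0.012], [1, 1, 60, 0, -0.012]]}}

```text
clock: 10.15
tcp_pos: [0.6163, 0.1203, 0.0318]
orientation: [0.002, -0.013, 1.0, -0.002]
wrist_force: [0.5, -5.7, 8.8]
finger_gap: 0.0022
```

```bash
python3 - <<'E'
from h import *
print(env.get_state()['ft_torque'].round(2))
goto(.616,.166,.0315,.016)
E
```

```text
[-1.13  0.   -0.03]
tcp [0.6163 0.1203 0.0318] yaw 0.026 tilt [-0.005 -0.003 -1.   ] F [ 0.5 -5.7  8.8] gap 0.0022 t 10.15
-> d [-0.9 45.7  0.1] turn 0.01
```

Emit:
{"api": "arm_command", "payload": {"moves": [[1, 0, 10, 0, 0.005], [1, 0, 20, 0, 0.01], [1, 0, 30, 0, 0.01], [1, 0, 36, 0, 0.01], [1, 0, 40, 0, 0.01], [1, 0, 42, 0, 0.01]]}}

```text
clock: 10.75
tcp_pos: [0.6151, 0.1624, 0.0318]
orientation: [0.002, -0.008, 1.0, -0.001]
wrist_force: [-0.2, -6.0, 9.5]
finger_gap: 0.0024
```

Emit:
{"api": "arm_command", "payload": {"moves": [[1, 0, 1, 0, 0], [1, 0, 2, 0, 0], [1, 0, 3, 0, 0], [1, 0, 4, 0, 0]]}}

```text
clock: 11.15
tcp_pos: [0.615, 0.166, 0.0318]
orientation: [0.002, -0.008, 1.0, -0.001]
wrist_force: [0.2, -5.3, 8.4]
finger_gap: 0.0027
```

Emit:
{"api": "arm_command", "payload": {"moves": [[1, 0, 1, 0, 0], [1, 0, 2, 0, 0], [1, 0, 3, 0, 0]]}}

```text
clock: 11.45
tcp_pos: [0.615, 0.1684, 0.0318]
orientation: [0.002, -0.008, 1.0, -0.002]
wrist_force: [0.3, -9.0, 10.1]
finger_gap: 0.0024
```

Emit:
{"api": "arm_command", "payload": {"moves": [[1, 0, 1, 0, 0], [1, 0, 2, 0, 0], [1, 0, 2, 0, 0]]}}

```text
clock: 11.75
tcp_pos: [0.6148, 0.1686, 0.0317]
orientation: [0.002, -0.007, 1.0, -0.004]
wrist_force: [0.5, -13.3, 10.4]
finger_gap: 0.003
```

Emit:
{"api": "arm_command", "payload": {"moves": [[1, 0, 2, 0, 0], [1, 0, 4, 0, 0], [1, 0, 4, 0, 0]]}}

```text
clock: 12.05
tcp_pos: [0.6147, 0.1688, 0.0317]
orientation: [0.002, -0.006, 1.0, -0.007]
wrist_force: [-0.8, -25.3, 12.7]
finger_gap: 0.0026
```

```bash
python3 - <<'E'
from h import *
snap('wrist','w7'); goto(.615,.169,.0315,.016); print(env.get_state()['ft_torque'].round(2))
E
```

```text
tcp [0.6147 0.1688 0.0317] yaw 0.011 tilt [-0.004 -0.015 -1.   ] F [ -0.9 -25.1  12.4] gap 0.0023 t 12.1
-> d [-0.3  0.2  0.2] turn -0.005
[-4.82  0.21  0.04]
```

View pics/w7.png

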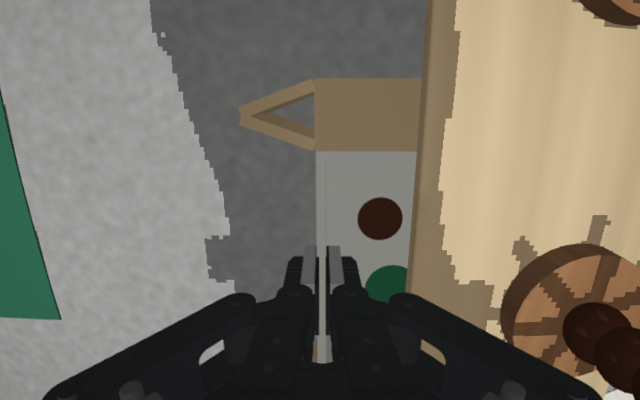

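The tray's rear rim at (316,150) is flush with the wall end, which is the home position, and the push force stalled at 25 N. I release gently.

Emit:
{"api": "arm_command", "payload": {"moves": [[1, 0, -2, 0, 0], [1, 0, -4, 0, 0], [0.85, 0, -5, 0, 0], [0.85, 0, -6, 0, 0], [0.85, 0, -6, 0, 0], [0.85, 0, -6, -12, 0], [0.85, 0, -6, -25, 0], [0.85, 0, -6, -40, 0], [0.85, 0, -40, -60, 0], [0.85, 0, -80, -80, 0], [0.85, 0, -120, -100, 0]]}}

```text
clock: 13.2
tcp_pos: [0.6153, 0.0564, 0.1313]
orientation: [0.001, -0.01, 1.0, 0.0]
wrist_force: [1.5, 0.4, 0.9]
finger_gap: 0.0127
```

```bash
python3 - <<'E'
from h import *
snap('wrist','w8'); goto(.45,-.02,.22,.016)
E
```

```text
tcp [0.6176 0.0501 0.1351] yaw 0.014 tilt [-0.007 -0.004 -1.   ] F [ 1.7 -3.8  2.5] gap 0.0125 t 13.25
-> d [168.  -68.2 -85.8] turn -0.002
```

View pics/w8.png

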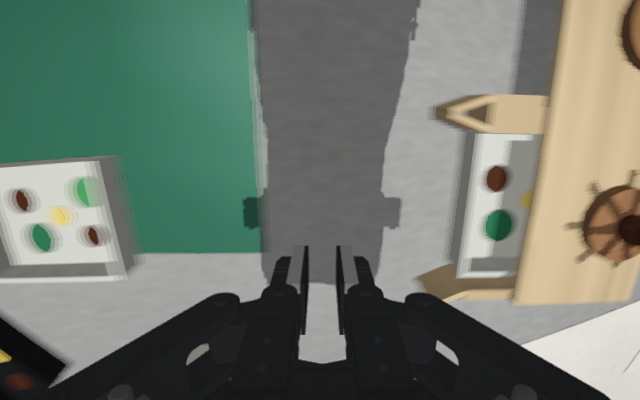

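Blurred, but the tray is in the bay at (495,200), with its rim near the wall end at (470,135). I move the arm clear and check.

Emit:
{"api": "arm_command", "payload": {"moves": [[0.5, 168, -100, -86, 0], [0.5, 168, -100, -86, 0], [0.5, 168, -100, -86, 0], [0.5, 168, -100, -86, 0], [0.5, 168, -100, -86, 0], [0.5, 168, -100, -86, 0], [0.5, 168, -100, -86, 0]]}}

```text
clock: 13.95
tcp_pos: [0.4498, -0.046, 0.2156]
orientation: [0.001, -0.009, 1.0, -0.0]
wrist_force: [-0.9, 0.6, 0.1]
finger_gap: 0.0426
```

```bash
python3 - <<'E'
from h import *
a,_,_=load('top0'); b,_,c=snap('top','top9'); s0=load('scene0')[0]; s1=snap('scene','scene9')[0]
for n,p,q,bx in (('rack',a,b,(175,145,216,235)),('bottle',a,b,(270,100,305,145)),('scene rack',s0,s1,(415,235,480,320)),('scene jar',s0,s1,(265,95,300,152)),('bottle',s0,s1,(280,260,320,310))):
    x0,y0,x1,y1=bx; f=lambda i:np.float32(cv2.cvtColor(i[y0:y1,x0:x1],cv2.COLOR_BGR2GRAY)); print(n,cv2.phaseCorrelate(f(p),f(q)),abs(f(p)-f(q)).mean())
o=np.zeros((560,800,3),np.uint8)
o[:,:400]=cv2.resize(b[130:270,165:265],(400,560),interpolation=cv2.INTER_CUBIC)
o[:,400:]=cv2.resize(s1[215:355,380:480],(400,560),interpolation=cv2.INTER_CUBIC); cv2.imwrite('pics/c9.png',o)
goto(.45,-.02,.22,0)
E
```

```text
rack ((0.5361290631394233, -0.0009078561323434542), 0.9856569763466164) 1.5409214
bottle ((-0.04012820997888866, 0.5355412739822967), 0.9788570111180529) 1.4222223
scene rack ((-0.016557318590784575, 0.007402739350872878), 0.9375675544326688) 8.966516
scene jar ((-0.13857680363425118, -0.004733215023598802), 1.0484275067294087) 5.934837
bottle ((-0.1518685632969401, -0.03462501754122016), 1.0531279258728028) 6.7775
tcp [ 0.4496 -0.0456  0.2146] yaw 0.018 tilt [-0.  0. -1.] F [-0.3  0.6 -0. ] gap 0.0428 t 14.05
-> d [-0.8 25.6 -5.4] turn 0.018
```

View pics/c9.png

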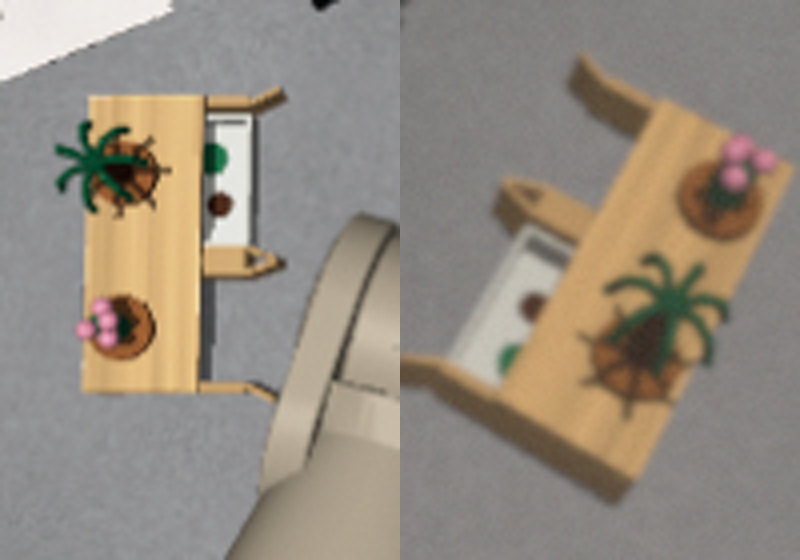

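```bash
python3 - <<'E'
from h import *
im,d,c=load('top9'); g=im[...,1].astype(float)
s=im[...,2].astype(float)-im[...,0]
for v in (165,175,185):
    r=g[v,220:236]; k=np.argmin(np.diff(r)); th=(r[:k+1].max()+r[k+2:].min())/2
    k=[i for i in range(15) if r[i]>=th>r[i+1]][-1]; u=220+k+(r[k]-th)/(r[k]-r[k+1])
    e=s[v,205:225]; j=[i for i in range(19) if (e[i]-30)*(e[i+1]-30)<0][0]; ue=205+j+(30-e[j])/(e[j+1]-e[j])
    A=world(c,u,v,.03)[0];B=world(c,ue,v,.05)[0]; print(v,A.round(4),B.round(4),'sticks out',(B[1]-A[1]).round(4))
E
```

```text
165 [0.644  0.1662 0.03  ] [0.6404 0.1991 0.05  ] sticks out 0.0329
175 [0.6111 0.1652 0.03  ] [0.6078 0.1995 0.05  ] sticks out 0.0343
185 [0.5782 0.1654 0.03  ] [0.5755 0.1992 0.05  ] sticks out 0.0338
```

The tray sticks out 33–34 mm against a nominal 35 mm, so it is home. The models, bottle and jar match the first pictures, so I hand in.

```bash
python3 -c "
from workcell import env
print(env.get_state()['clock'], env.hand_in())"
```

```text
the job is handed in; nothing more can be done
14.05 None
```

The 108 mm tray is fully home in the wide bay under the palm, and the job was handed in at about 14 s of the 69 s limit.

I slid the 80 mm tray aside toward the robot and left the 94 mm tray where it was. The 108 mm tray went around both, held by its rear wall, and into the bay until it met the back wall at about 25 N.

**Last checks:**
- **Tray home:** it sticks out 33–34 mm from the deck edge, against a nominal 35 mm; the difference is within camera accuracy. Its end was flush with the wall end in the close-up.
- **Models, bottle and jar:** the rack models, bottle and jar showed no real shift from the first pictures. A half-pixel shift came up for the rack and bottle in the top view. I took it as an artefact of the comparison, because the scene camera showed no more than 0.15 pixel.
- **Other bay and trays:** the narrow bay is empty, and the other two trays are on the open bench, well clear of the rack.
- **Force:** the highest wrist force I read was about 28 N.

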